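Scrape the offcuts off the setup plate into the chip trough

TASK

Take the scraper block and with it sweep all four aluminium offcuts off the steel plate into the chip trough along its side; do not touch the offcuts with the gripper, and leave the V-block on the plate where it is. Then stand the scraper upright back on its black rubber pad and let go.

Things in the scene. Friction and masses are not known exactly. Their poses are not given: they have to be found in the camera images.
- pad: fixed black rubber rest pad, 190 mm (its x) by 80 mm (its y), 6 mm thick, on the table left or right of the plate; origin at the centre of its underside
- vblock: loose dark steel V-block 40 x 60 mm and 36 mm high, 0.5 kg, standing on the plate near its far (+x) edge, clear of the offcuts; origin at the centre of its underside
- plate: fixed steel plate, 240 mm in x, 280 in y, flat rimless top 45 mm above its origin (centre of its underside, z up). In its frame offcut centres start at x -75 to 5, y -103 to 74 mm; the V-block's near face is beyond x 65 mm. A blade along x centred on x -35 covers all the offcuts and clears the V-block
- trough (a point): centre of the floor of the open dark sheet-steel chip trough fixed along the plate's -y edge (plate frame: 0, -191, 6 mm; axes as the plate's). Inside 232 mm long in x, 102 mm wide (plate y -140 to -242 mm); outer walls 34 mm high, lower than the plate's top, so things pushed over that edge drop in
- scraper: loose scraper, about 0.25 to 0.5 kg: aluminium blade 160 mm long (x), 24 thick (y), 30 high; on it a wooden grip bar 70 mm long (x), 22 thick (y), from 30 to 80 mm above the underside. Both sides alike. Origin: centre of the underside, z up. Starts standing on the pad, long side roughly along the pad's
- offcut1: flat aluminium bar offcut 60 x 20 x 8 mm, 30 g, lying loose on the plate, its long side within about 0.4 rad of the plate's x axis; origin at the centre of its underside, x along its length
- offcut2: flat aluminium bar offcut 60 x 20 x 8 mm, 30 g, lying loose on the plate, its long side within about 0.4 rad of the plate's x axis; origin at the centre of its underside, x along its length
- offcut3: offcut of aluminium angle, 60 mm long (its x), 20 mm wide, 20 mm high along one long edge, 5 mm thick, 30 g, lying loose on the plate; origin at the centre of its underside
- offcut4: flat aluminium bar offcut 60 x 20 x 8 mm, 30 g, lying loose on the plate, its long side within about 0.4 rad of the plate's x axis; origin at the centre of its underside, x along its length

How it is judged:
By the outcome, as a careful person would: the job done as asked, in the order asked, and still so for the second after the job is handed in, with the robot touching nothing.
It also fails if it takes over 64 s, if anything falls off the work surface, if the arm or the gripper's body presses on something with over 40 N, if the wrist force passes 120 N, or if a joint passes its speed limit or range.

ROBOT

A 6-joint arm with a two-finger parallel gripper is mounted at the origin on the work surface. World frame = base frame: x ahead of the robot, y to its left, z up, the work surface at z = 0. Lengths are in m, angles in rad, forces in N, time in s.
With the tool pointing down it reaches from about 0.275 to 0.85 m from the base axis. Payload 5.2 kg.
Tool frame: the origin (TCP) lies at the very end of the fingers, on their centre line; the grasp point (between the pads) lies grip_point_offset behind it (grip_point_offset is the distance from the TCP to the grasp point, in m); z points along the fingers, y is the line along which they close (so a half turn about z gives the same grasp; the last joint's range is limited). The gripper opens to 85 mm and grips with 20 to 120 N. Pads are 22 mm wide; open, the fingers measure 114 mm over their backs; the gripper's body (76 mm by 85 mm) begins 54 mm behind the grasp point. The pads swing forward as they close: fully open they stand 13 mm farther back than shut.
Start: joints at [0.898, 0.259, 1.535, -0, 1.348, -0.203], TCP at [0.249, 0.49, 0.231] pointing down, gripper open.
Joint ranges: [-3.14, 3.14], [-0.91, 2.08], [0.19, 2.58], [-1.22, 4.36], [0.22, 2.71], [-3.12, 3.12]. Speed limits (rad/s): [2.57, 2.57, 3.14, 3.14, 3.14, 3.14].

INTERFACE

Orientations are given as a unit quaternion [w, x, y, z].
In Python, from station import read_state, capture, camera_params, hand_in, grip_point_offset gives the robot as it stands. The module is installed in compiled form; this text tells all that it offers.
- The arm moves only by the tool carry_out, never from a script. Its argument "targets" is a list of rows, each an object with "translation": the shift along the world's x, y, z as a fraction of full scale, a list of three; "dr": the turn, a rotation vector about the world's x, y, z as a fraction of full scale, a list of three; "claw": the closure, from 0 (fully open) to 1 (shut). In form: [{"translation": [x, y, z], "dr": [rx, ry, rz], "claw": claw}, ...]. A call has 1 to 20 rows; each row is the pose to reach, as a shift and turn from the pose commanded when the call began; what a row does not reach only later rows make up. Full scale, the value 1, is 0.4 m for a shift and 2 rad for a turn. A row lasts 1/8 s, in which the tool goes at most 62.5 mm and 10.7 degrees, less where a joint would pass 70% of its speed; a pose out of reach is approached as far as the arm can. A call with a number of a shift or a turn outside -1 to 1 is refused whole. A call with a gripper value outside its range is refused whole. The fingers move at their own pace and stop on an object; "grip_force" is the grip in N (left out, the last holds). Time passes only in rows, so rows that repeat a pose let the fingers close. It gives the time, the measured TCP pose, the force, the opening and the grip force at its end, in the units of the state.
- read_state(): the state, without advancing time (a new reading comes with each control period).
- capture(name): name is "side" or "top"; returns the picture (384x512x3 uint8, red, green, blue); there is no depth.
- camera_params(name): a dict with "mtx" (3x3 intrinsics, pixels), "distortion" ([k1, k2, p1, p2, k3] as OpenCV has them; the pictures are not rectified), "xyz" and "attitude" of the camera in the world. Camera axes: x right, y down, z forward; pixel columns grow to the right and rows downward; lengths in m; the calibration is good to about 2 mm. A picture is of the moment at which its call begins. camera_params takes no time and is no camera call.
- hand_in(): hands the job in; it is judged then, once.
The state is a dict: "time": time; "joint_pos": joint angles; "joint_velocities": joint speeds; "effort": joint torques, N m; "ee_pos": TCP position; "tcp_rot": TCP orientation; "force": force on the tool from outside, world axes, zero at the start; "torque": the same for the moment, N m; "grip_width": opening from 0.0 (shut) to 1.0 (fully open); "grip_force": force on a finger pad.
Only numpy, scipy, OpenCV 4.12 (cv2) and the standard library are available. Lean on these libraries where they do the work, as an engineer would, in place of code of your own. Each camera call takes 0.05 s, during which the arm holds its last target. There are 200 camera calls.

## Working session

There is one attempt and no reset: what is moved stays moved. The work goes in short steps, Python scripts to look and compute and a tool call to move; the robot and the scene stay as the last step left them, time stands still between calls to the robot, and variables do not carry over. Pictures are saved under pics/ and viewed, at most 10 in all, crops included, and the job is handed in when it is done.

Besides the shell and the picture viewer there is one more tool, called after "Call:" as a command line: name --argument value ..., lists and objects as JSON in quotes. carry_out: Moves the arm, as the interface text tells. Shift numbers are shares of 0.4 m and turn numbers shares of 2 rad, none past 1 either way. Its arguments: {"type":"object","properties":{"targets":{"type":"array","items":{"type":"object","properties":{"translation":{"type":"array","items":{"type":"number"}},"dr":{"type":"array","items":{"type":"number"}},"claw":{"type":"number"}}}},"grip_force":{"type":"number"}},"required":["targets"]}

```bash
mkdir -p pics; python3 - <<'E'
from station import *
import cv2,numpy as np
s=read_state();print(s['ee_pos'],s['tcp_rot'],s['time'],s['grip_width'],grip_point_offset() if callable(grip_point_offset) else grip_point_offset)
for n in('top','side'):
    im=capture(n);cv2.imwrite(f'pics/{n}0.png',im[:,:,::-1]);print(camera_params(n))
E
```

```text
[0.24864101 0.4900131  0.23048292] [-3.79161864e-04  2.32745844e-01  9.72537176e-01 -8.18715537e-04] 0.0 0.9988589097275336 0.0187
{'mtx': array([[431.71391843,   0.        , 254.35554012],
       [  0.        , 431.71391843, 187.05573198],
       [  0.        ,   0.        ,   1.        ]]), 'distortion': array([-0.03512317,  0.        ,  0.        ,  0.        ,  0.        ]), 'xyz': array([ 0.44398782, -0.00841722,  1.02287922]), 'attitude': array([-0.0354266 ,  0.71369886, -0.69857627,  0.03701473])}
{'mtx': array([[403.67500677,   0.        , 252.93033322],
       [  0.        , 403.67500677, 199.78126726],
       [  0.        ,   0.        ,   1.        ]]), 'distortion': array([-0.08521627,  0.        ,  0.        ,  0.        ,  0.        ]), 'xyz': array([0.45802761, 0.99127082, 0.69202722]), 'attitude': array([ 0.02534431, -0.05771713,  0.87618356, -0.47783759])}
```

View pics/top0.png

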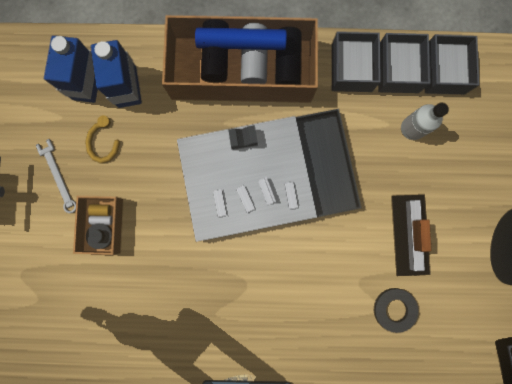

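View pics/side0.png

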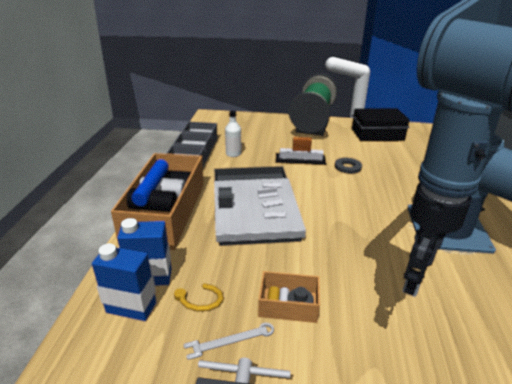

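The top view shows the plate with top corners at about (178,140), (300,117), (317,217) and (196,240). The trough is to its right, the offcuts are at about (220,203), (246,199), (267,191) and (291,195), the V-block is at (243,138), and the pad with the scraper is at about (411,235). I'll zoom in for precise corners.

```bash
cat > h.py <<'E'
import numpy as np,cv2
from scipy.spatial.transform import Rotation as R
from station import *
def world(n,px,z):
    p=camera_params(n);u=cv2.undistortPoints(np.array(px,float).reshape(-1,1,2),p['mtx'],p['distortion'])[:,0]
    q=p['attitude'];d=R.from_quat([*q[1:],q[0]]).apply(np.c_[u,np.ones(len(u))])
    o=p['xyz'];return o+d*((z-o[2])/d[:,2])[:,None]
def pix(n,P):
    p=camera_params(n);q=p['attitude'];r=R.from_quat([*q[1:],q[0]]).inv()
    return cv2.projectPoints(np.array(P,float),r.as_rotvec(),-r.apply(p['xyz']),p['mtx'],p['distortion'])[0][:,0]
E
python3 - <<'E'
import cv2
im=cv2.imread('pics/top0.png')
a=cv2.resize(im[105:245,170:362],None,fx=4,fy=4,interpolation=cv2.INTER_CUBIC);cv2.imwrite('pics/a.png',a)
b=cv2.resize(im[185:285,380:450],None,fx=6,fy=6,interpolation=cv2.INTER_CUBIC);cv2.imwrite('pics/b.png',b)
E
python3 - <<'E'
from h import *
w=world('top',[(178,140),(300,117),(317,217),(196,240)],.045);print(w.round(3),np.linalg.norm(w-np.roll(w,-1,0),axis=1))
print(world('top',[(392,196),(425,195),(430,274),(397,275)],.006).round(3))
E
```

```text
[[ 0.65   0.169  0.045]
 [ 0.71  -0.112  0.045]
 [ 0.48  -0.153  0.045]
 [ 0.422  0.119  0.045]] [0.28708863 0.23427849 0.2780028  0.23311341]
[[ 0.534 -0.337  0.006]
 [ 0.538 -0.416  0.006]
 [ 0.353 -0.425  0.006]
 [ 0.349 -0.347  0.006]]
```

View pics/a.png

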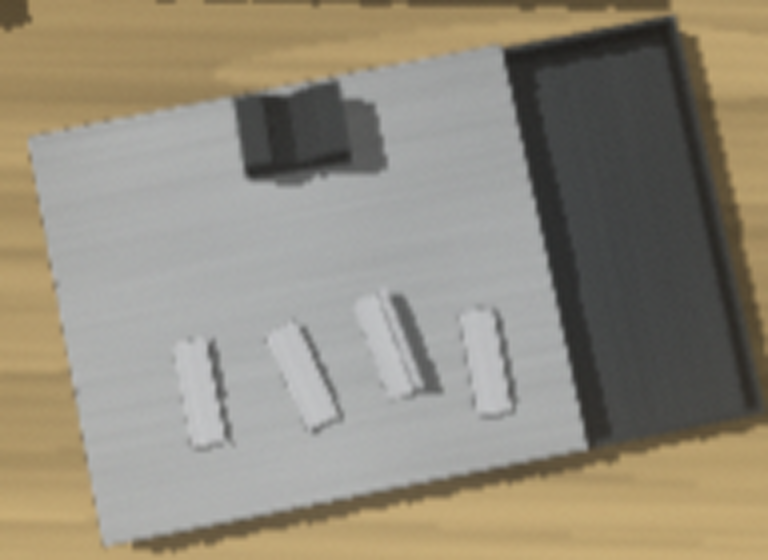

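View pics/b.png

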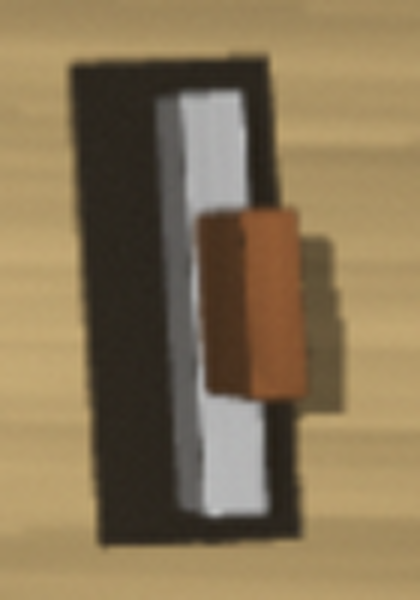

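The crop of the plate shows its corners at crop pixels (30,137), (502,47), (587,450) and (105,545). The four offcuts are in a row, and the angle piece is third at (390,345). The pad crop shows the blade top from (180,92) to (268,514) and the grip top from (245,210) to (306,398), so the scraper is upright and off-centre on the pad towards -y.

```bash
python3 - <<'E'
from h import *
def A(p,z): return world('top',(np.array(p)+.5)/4-.5+[170,105],z)
def B(p,z): return world('top',(np.array(p)+.5)/6-.5+[380,185],z)
def fit(w,l,name,lx,ly):
    # corners order: far-left, far-right, near-right, near-left -> model
    m=np.array([[lx,ly],[lx,-ly],[-lx,-ly],[-lx,ly]])/2
    c=w[:,:2].mean(0);d=w[:,:2]-c;z=((d[:,0]+1j*d[:,1])*(m[:,0]-1j*m[:,1])).sum();th=np.angle(z)
    e=d-(np.c_[m[:,0]*np.cos(th)-m[:,1]*np.sin(th),m[:,0]*np.sin(th)+m[:,1]*np.cos(th)])
    print(name,c.round(4),round(th,4),'sides',np.linalg.norm(w-np.roll(w,-1,0),axis=1).round(3),'res',np.abs(e).max().round(4));return c,th
c,t=fit(A([(30,137),(502,47),(587,450),(105,545)],.045),0,'plate',.24,.28)
rel=lambda p:(np.array(p)-c)@np.array([[np.cos(t),-np.sin(t)],[np.sin(t),np.cos(t)]])
for n,k in dict(o1=[(177,342),(210,338),(226,440),(196,447)],o2=[(268,335),(295,322),(340,415),(315,430)],o4=[(462,312),(492,307),(513,410),(480,415)]).items():
    a,b=fit(A(k,.053),0,n,.06,.02);print('  rel',rel(a).round(3),b-t)
a=A([(357,298),(387,290),(425,392),(403,400)],.06)[:,:2].mean(0);print('o3',rel(a).round(3))
v=A([(237,98),(338,82),(352,152),(248,168)],.081);fit(v,0,'vb',.04,.06);print(rel(v[:,:2]).round(3))
fit(B([(72,65),(267,55),(300,536),(100,545)],.006),0,'pad',.19,.08)
fit(B([(180,92),(243,92),(268,514),(205,516)],.036),0,'blade',.16,.024)
fit(B([(245,210),(297,210),(306,398),(250,398)],.086),0,'grip',.07,.022)
q=read_state()['tcp_rot'];print(R.from_quat([*q[1:],q[0]]).as_matrix().round(3))
E
```

```text
plate [0.5658 0.0096] 0.2154 sides [0.278 0.238 0.277 0.238] res 0.0015
o1 [0.5071 0.0666] 0.1961 sides [0.019 0.058 0.017 0.06 ] res 0.0015
  rel [-0.045  0.068] -0.01937670187034607
o2 [0.5175 0.0093] 0.4804 sides [0.017 0.058 0.016 0.06 ] res 0.0022
  rel [-0.047  0.01 ] 0.26496710738824614
o4 [ 0.5279 -0.0932] 0.1976 sides [0.017 0.059 0.019 0.059] res 0.0014
  rel [-0.059 -0.092] -0.017800862365795617
o3 [-0.04  -0.042]
vb [0.6547 0.018 ] 0.1853 sides [0.057 0.04  0.058 0.04 ] res 0.0018
[[ 0.11   0.017]
 [ 0.108 -0.04 ]
 [ 0.067 -0.04 ]
 [ 0.07   0.019]]
pad [ 0.4447 -0.3796] 0.0535 sides [0.078 0.188 0.079 0.187] res 0.0017
blade [ 0.4435 -0.3837] 0.0453 sides [0.024 0.16  0.024 0.161] res 0.0006
grip [ 0.4433 -0.3831] 0.0213 sides [0.019 0.068 0.02  0.068] res 0.0014
[[-0.892  0.453 -0.001]
 [ 0.453  0.892 -0.001]
 [ 0.    -0.002 -1.   ]]
```

Call:
carry_out --targets '[{"translation": [0.03,-0.1,0],"dr": [0,0,0.025],"claw": 0},{"translation": [0.06,-0.2,0],"dr": [0,0,0.05],"claw": 0},{"translation": [0.09,-0.3,0],"dr": [0,0,0.075],"claw": 0},{"translation": [0.12,-0.4,0],"dr": [0,0,0.1],"claw": 0},{"translation": [0.15,-0.5,0],"dr": [0,0,0.125],"claw": 0},{"translation": [0.18,-0.6,0],"dr": [0,0,0.15],"claw": 0},{"translation": [0.21,-0.7,0],"dr": [0,0,0.18],"claw": 0},{"translation": [0.24,-0.8,0],"dr": [0,0,0.21],"claw": 0},{"translation": [0.27,-0.9,0],"dr": [0,0,0.235],"claw": 0},{"translation": [0.3,-1,0],"dr": [0,0,0.2575],"claw": 0}]'

```text
time: 1.35
ee_pos: [0.3689, 0.0891, 0.2312]
tcp_rot: [-0.0, -0.023, 1.0, 0.0]
force: [0.2, -0.3, -0.9]
grip_width: 1.002
grip_force: 0.0
```

Call:
carry_out --targets '[{"translation": [0.02,-0.1,0],"dr": [0,0,0],"claw": 0},{"translation": [0.04,-0.2,0],"dr": [0,0,0],"claw": 0},{"translation": [0.06,-0.3,0],"dr": [0,0,0],"claw": 0},{"translation": [0.08,-0.4,0],"dr": [0,0,0],"claw": 0},{"translation": [0.1,-0.5,0],"dr": [0,0,0],"claw": 0},{"translation": [0.12,-0.6,0],"dr": [0,0,0],"claw": 0},{"translation": [0.14,-0.7,0],"dr": [0,0,0],"claw": 0},{"translation": [0.16,-0.8,0],"dr": [0,0,0],"claw": 0},{"translation": [0.17,-0.9,0],"dr": [0,0,0],"claw": 0},{"translation": [0.18,-1,0],"dr": [0,0,0],"claw": 0},{"translation": [0.18,-1,0],"dr": [0,0,0],"claw": 0},{"translation": [0.18,-1,0],"dr": [0,0,0],"claw": 0}]'

```text
time: 2.85
ee_pos: [0.4406, -0.3089, 0.2307]
tcp_rot: [-0.0, -0.022, 1.0, 0.001]
force: [-0.0, 0.1, -0.7]
grip_width: 0.999
grip_force: 0.0
```

Call:
carry_out --targets '[{"translation": [0.0065,-0.1,0],"dr": [0,0,0],"claw": 0},{"translation": [0.0065,-0.185,0],"dr": [0,0,0],"claw": 0},{"translation": [0.0065,-0.185,-0.1],"dr": [0,0,0],"claw": 0},{"translation": [0.0065,-0.185,-0.2],"dr": [0,0,0],"claw": 0},{"translation": [0.0065,-0.185,-0.3],"dr": [0,0,0],"claw": 0},{"translation": [0.0065,-0.185,-0.38],"dr": [0,0,0],"claw": 0},{"translation": [0.0065,-0.185,-0.43],"dr": [0,0,0],"claw": 0},{"translation": [0.0065,-0.185,-0.456],"dr": [0,0,0],"claw": 0},{"translation": [0.0065,-0.185,-0.456],"dr": [0,0,0],"claw": 0},{"translation": [0.0065,-0.185,-0.456],"dr": [0,0,0],"claw": 0}]'

```text
time: 4.1
ee_pos: [0.4442, -0.3839, 0.05]
tcp_rot: [0.001, -0.023, 1.0, -0.001]
force: [0.2, -0.1, 0.2]
grip_width: 0.999
grip_force: 0.0
```

Call:
carry_out --targets '[{"translation": [0,0,0],"dr": [0,0,0],"claw": 0.5},{"translation": [0,0,0],"dr": [0,0,0],"claw": 0.65},{"translation": [0,0,0],"dr": [0,0,0],"claw": 0.8},{"translation": [0,0,0],"dr": [0,0,0],"claw": 1},{"translation": [0,0,0],"dr": [0,0,0],"claw": 1},{"translation": [0,0,0],"dr": [0,0,0],"claw": 1},{"translation": [0,0,0],"dr": [0,0,0],"claw": 1},{"translation": [0,0,0],"dr": [0,0,0],"claw": 1}]' --grip_force 80

```text
time: 5.1
ee_pos: [0.4436, -0.3837, 0.0492]
tcp_rot: [0.0, -0.023, 1.0, -0.0]
force: [-0.5, 1.3, 5.4]
grip_width: 0.249
grip_force: 79.0
```

Call:
carry_out --targets '[{"translation": [0,0,0.03],"dr": [0,0,0],"claw": 1},{"translation": [0,0,0.1],"dr": [0,0,0],"claw": 1},{"translation": [0,0,0.2],"dr": [0,0,0],"claw": 1},{"translation": [0,0,0.27],"dr": [0,0,0],"claw": 1},{"translation": [0,0,0.3],"dr": [0,0,0],"claw": 1},{"translation": [0.01,0.05,0.3],"dr": [0,0,0],"claw": 1},{"translation": [0.02,0.12,0.3],"dr": [0,0,0.01],"claw": 1},{"translation": [0.04,0.2,0.3],"dr": [0,0,0.02],"claw": 1},{"translation": [0.05,0.3,0.3],"dr": [0,0,0.03],"claw": 1},{"translation": [0.06,0.4,0.3],"dr": [0,0,0.04],"claw": 1},{"translation": [0.08,0.5,0.3],"dr": [0,0,0.05],"claw": 1},{"translation": [0.1,0.6,0.3],"dr": [0,0,0.06],"claw": 1},{"translation": [0.12,0.7,0.3],"dr": [0,0,0.07],"claw": 1},{"translation": [0.14,0.79,0.3],"dr": [0,0,0.085],"claw": 1},{"translation": [0.155,0.86,0.3],"dr": [0,0,0.085],"claw": 1},{"translation": [0.162,0.9,0.3],"dr": [0,0,0.085],"claw": 1},{"translation": [0.162,0.9,0.3],"dr": [0,0,0.085],"claw": 1},{"translation": [0.162,0.9,0.3],"dr": [0,0,0.085],"claw": 1}]' --grip_force 80

```text
time: 7.35
ee_pos: [0.508, -0.024, 0.1685]
tcp_rot: [-0.0, -0.107, 0.994, -0.0]
force: [-0.2, -0.3, -3.4]
grip_width: 0.252
grip_force: 78.9
```

Call:
carry_out --targets '[{"translation": [0,0.06,0],"dr": [0,0,0],"claw": 1},{"translation": [0,0.15,0],"dr": [0,0,0],"claw": 1},{"translation": [0,0.24,0],"dr": [0,0,0],"claw": 1},{"translation": [0,0.31,0],"dr": [0,0,0],"claw": 1},{"translation": [0,0.333,0],"dr": [0,0,0],"claw": 1},{"translation": [0,0.333,-0.06],"dr": [0,0,0],"claw": 1},{"translation": [0,0.333,-0.12],"dr": [0,0,0],"claw": 1},{"translation": [0,0.333,-0.15],"dr": [0,0,0],"claw": 1},{"translation": [0,0.333,-0.15],"dr": [0,0,0],"claw": 1}]'

```text
time: 8.48
ee_pos: [0.508, 0.1088, 0.1082]
tcp_rot: [-0.001, -0.107, 0.994, -0.0]
force: [-0.3, 1.0, -2.6]
grip_width: 0.246
grip_force: 79.2
```

```bash
python3 - <<'E'
import cv2,numpy as np
from station import *
a=cv2.resize(capture('side')[150:290,180:340],None,fx=3,fy=3,interpolation=2);b=cv2.resize(capture('top')[105:305,130:362],None,fx=1.6,fy=1.6,interpolation=2)
H=max(a.shape[0],b.shape[0]);a=cv2.copyMakeBorder(a,0,H-a.shape[0],0,0,0)if a.shape[0]<H else a;b=cv2.copyMakeBorder(b,0,H-b.shape[0],0,0,0)
o=np.hstack([a,b])[:,:800];print(o.shape);cv2.imwrite('pics/c.png',o[:,:,::-1])
s=read_state();print(s['ee_pos'],s['force'])
E
```

```text
(420, 800, 3)
[0.50909202 0.10913935 0.10957181] [ 0.72812164  0.50922647 -3.2174323 ]
```

View pics/c.png

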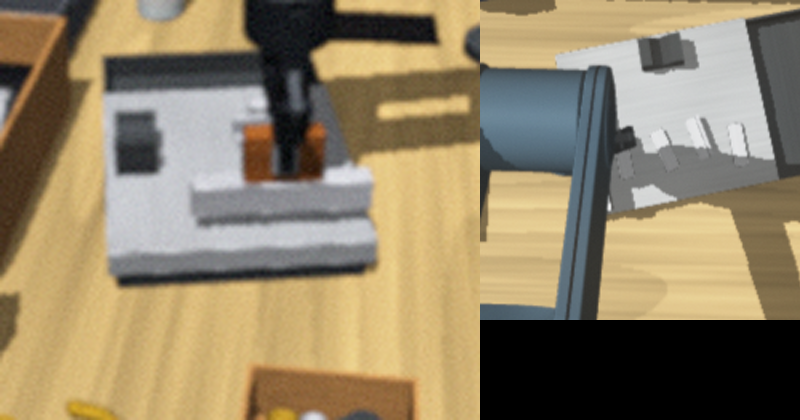

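The side view (left) shows the blade held level and parallel to the plate, behind all the offcuts and clear of the V-block at (137,140). Next I lower it to about 1.5 mm above the plate.

Call:
carry_out --targets '[{"translation": [0,0,-0.02],"dr": [0,0,0],"claw": 1},{"translation": [0,0,-0.035],"dr": [0,0,0],"claw": 1},{"translation": [0,0,-0.043],"dr": [0,0,0],"claw": 1},{"translation": [0,0,-0.048],"dr": [0,0,0],"claw": 1},{"translation": [0,0,-0.048],"dr": [0,0,0],"claw": 1},{"translation": [0,0,-0.048],"dr": [0,0,0],"claw": 1}]'

```text
time: 9.32
ee_pos: [0.5085, 0.1097, 0.0898]
tcp_rot: [0.0, -0.107, 0.994, -0.0]
force: [0.4, 0.2, -4.0]
grip_width: 0.246
grip_force: 79.3
```

Call:
carry_out --targets '[{"translation": [0.007,-0.0315,0],"dr": [0,0,0],"claw": 1},{"translation": [0.014,-0.063,0],"dr": [0,0,0],"claw": 1},{"translation": [0.021,-0.0945,0],"dr": [0,0,0],"claw": 1},{"translation": [0.028,-0.126,0],"dr": [0,0,0],"claw": 1},{"translation": [0.0345,-0.1575,0],"dr": [0,0,0],"claw": 1},{"translation": [0.0415,-0.189,0],"dr": [0,0,0],"claw": 1},{"translation": [0.0485,-0.2205,0],"dr": [0,0,0],"claw": 1},{"translation": [0.055,-0.252,0],"dr": [0,0,0],"claw": 1},{"translation": [0.062,-0.2835,0],"dr": [0,0,0],"claw": 1},{"translation": [0.069,-0.315,0],"dr": [0,0,0],"claw": 1}]'

```text
time: 10.58
ee_pos: [0.5361, -0.0171, 0.0897]
tcp_rot: [-0.0, -0.107, 0.994, 0.0]
force: [-0.7, 1.2, -3.0]
grip_width: 0.252
grip_force: 79.2
```

Call:
carry_out --targets '[{"translation": [0.007,-0.0315,0],"dr": [0,0,0],"claw": 1},{"translation": [0.014,-0.063,0],"dr": [0,0,0],"claw": 1},{"translation": [0.021,-0.0945,0],"dr": [0,0,0],"claw": 1},{"translation": [0.028,-0.126,0],"dr": [0,0,0],"claw": 1},{"translation": [0.0345,-0.1575,0],"dr": [0,0,0],"claw": 1},{"translation": [0.0415,-0.189,0],"dr": [0,0,0],"claw": 1},{"translation": [0.0485,-0.2205,0],"dr": [0,0,0],"claw": 1},{"translation": [0.055,-0.252,0],"dr": [0,0,0],"claw": 1},{"translation": [0.062,-0.2835,0],"dr": [0,0,0],"claw": 1},{"translation": [0.069,-0.315,0],"dr": [0,0,0],"claw": 1},{"translation": [0.069,-0.315,0],"dr": [0,0,0],"claw": 1},{"translation": [0.069,-0.315,0],"dr": [0,0,0],"claw": 1}]'

```text
time: 12.08
ee_pos: [0.5633, -0.1421, 0.0895]
tcp_rot: [-0.0, -0.107, 0.994, 0.0]
force: [0.7, 0.3, -3.6]
grip_width: 0.246
grip_force: 79.4
```

Call:
carry_out --targets '[{"translation": [0,0,0.04],"dr": [0,0,0],"claw": 1},{"translation": [0,0,0.1],"dr": [0,0,0],"claw": 1},{"translation": [0,0,0.16],"dr": [0,0,0],"claw": 1},{"translation": [0,0,0.2],"dr": [0,0,0],"claw": 1},{"translation": [-0.05,-0.1,0.2],"dr": [0,0,0],"claw": 1},{"translation": [-0.1,-0.2,0.2],"dr": [0,0,-0.03],"claw": 1},{"translation": [-0.15,-0.3,0.2],"dr": [0,0,-0.06],"claw": 1},{"translation": [-0.2,-0.4,0.2],"dr": [0,0,-0.085],"claw": 1},{"translation": [-0.25,-0.5,0.2],"dr": [0,0,-0.085],"claw": 1},{"translation": [-0.28,-0.56,0.2],"dr": [0,0,-0.085],"claw": 1},{"translation": [-0.3,-0.59,0.2],"dr": [0,0,-0.085],"claw": 1},{"translation": [-0.3,-0.59,0.2],"dr": [0,0,-0.085],"claw": 1},{"translation": [-0.3,-0.59,0.2],"dr": [0,0,-0.085],"claw": 1}]'

```text
time: 13.7
ee_pos: [0.444, -0.3772, 0.1698]
tcp_rot: [0.0, -0.023, 1.0, 0.0]
force: [0.2, 0.1, -3.3]
grip_width: 0.249
grip_force: 79.4
```

```bash
python3 - <<'E'
import cv2,numpy as np
from station import *
a=cv2.resize(capture('side')[120:260,190:350],None,fx=2.5,fy=2.5,interpolation=2);b=cv2.resize(capture('top')[105:245,170:362],None,fx=2.08,fy=2.5,interpolation=2)
cv2.imwrite('pics/d.png',np.hstack([a,b])[:,:800,::-1])
s=read_state();print(s['ee_pos'],s['tcp_rot'],s['time'],s['grip_width'])
E
```

```text
[ 0.44418119 -0.37715362  0.16974732] [ 4.24430573e-05 -2.33326225e-02  9.99727728e-01  2.36445349e-04] 13.8 0.24501196583334528
```

View pics/d.png

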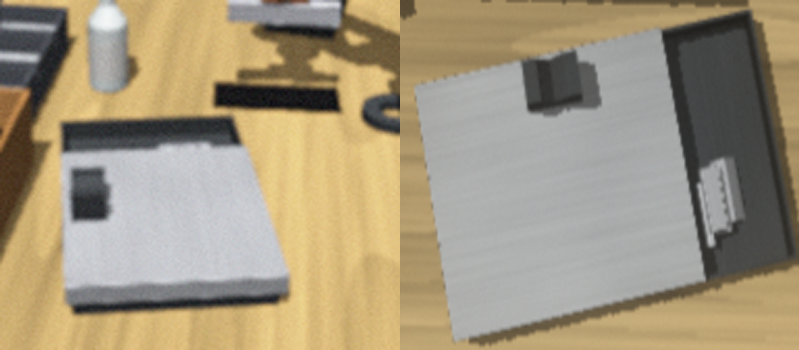

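The plate is clear of offcuts and the V-block hasn't moved. The pieces are piled in the trough against the plate side, at about (718,200) in the right-hand view. I'll zoom in to make sure none is perched on the edge.

```bash
python3 - <<'E'
import cv2,numpy as np
from h import *
S=capture('side');T=capture('top')
a=cv2.resize(S[160:195,205:305],None,fx=8,fy=8,interpolation=2);b=cv2.resize(T[150:220,280:380],None,fx=4.5,fy=4.5,interpolation=2)[:,:450]
b=cv2.copyMakeBorder(b,0,0,0,350,0);cv2.imwrite('pics/e.png',np.vstack([a,b])[:,:,::-1])
c=np.array([.5658,.0096]);t=.2154;M=np.array([[np.cos(t),-np.sin(t)],[np.sin(t),np.cos(t)]])
for z in(.006,.03,.05):
  w=world('top',[(338,167),(343,170),(346,182),(350,195),(341,201),(337,180)],z);print(z,((w[:,:2]-c)@M).round(3).tolist())
E
```

```text
0.006 [[-0.012, -0.22], [-0.022, -0.23], [-0.051, -0.231], [-0.083, -0.234], [-0.093, -0.21], [-0.042, -0.211]]
0.03 [[-0.015, -0.215], [-0.024, -0.225], [-0.053, -0.225], [-0.084, -0.228], [-0.094, -0.205], [-0.044, -0.206]]
0.05 [[-0.017, -0.21], [-0.026, -0.22], [-0.054, -0.221], [-0.085, -0.223], [-0.094, -0.2], [-0.046, -0.202]]
```

View pics/e.png

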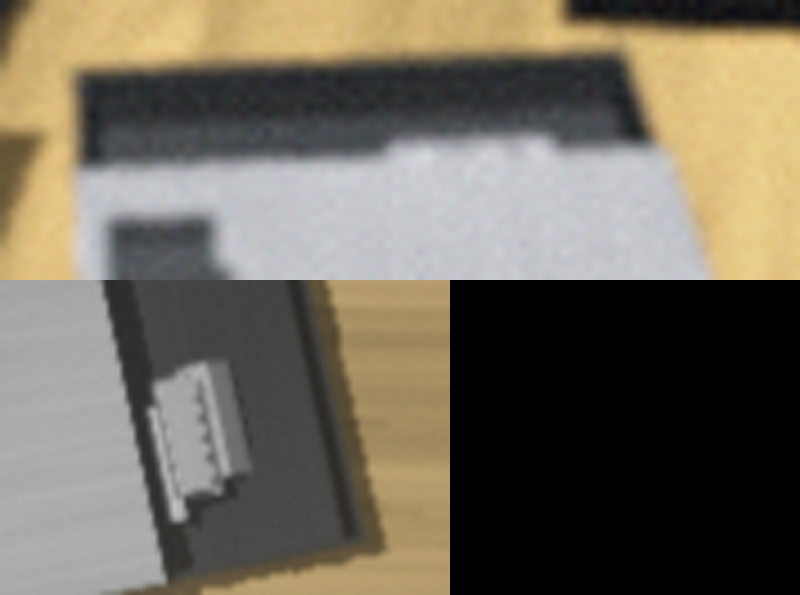

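All the pieces lie past the plate edge and inside the trough. Now I put the scraper back on the pad.

Call:
carry_out --targets '[{"translation": [0,-0.0075,-0.05],"dr": [0,0,0],"claw": 1},{"translation": [0,-0.0075,-0.12],"dr": [0,0,0],"claw": 1},{"translation": [0,-0.0075,-0.19],"dr": [0,0,0],"claw": 1},{"translation": [0,-0.0075,-0.25],"dr": [0,0,0],"claw": 1},{"translation": [0,-0.0075,-0.28],"dr": [0,0,0],"claw": 1},{"translation": [0,-0.0075,-0.29],"dr": [0,0,0],"claw": 1},{"translation": [0,-0.0075,-0.296],"dr": [0,0,0],"claw": 1},{"translation": [0,-0.0075,-0.3],"dr": [0,0,0],"claw": 1},{"translation": [0,-0.0075,-0.3],"dr": [0,0,0],"claw": 1},{"translation": [0,-0.0075,-0.3],"dr": [0,0,0],"claw": 1}]'

```text
time: 15.15
ee_pos: [0.4437, -0.3816, 0.0501]
tcp_rot: [0.0, -0.023, 1.0, -0.0]
force: [-0.9, 0.0, -3.3]
grip_width: 0.252
grip_force: 79.4
```

Call:
carry_out --targets '[{"translation": [0,0,-0.001],"dr": [0,0,0],"claw": 1},{"translation": [0,0,-0.002],"dr": [0,0,0],"claw": 1},{"translation": [0,0,-0.002],"dr": [0,0,0],"claw": 1},{"translation": [0,0,-0.002],"dr": [0,0,0],"claw": 1}]'

```text
time: 15.65
ee_pos: [0.4436, -0.3815, 0.0492]
tcp_rot: [0.0, -0.023, 1.0, -0.0]
force: [-0.8, 1.1, -0.1]
grip_width: 0.244
grip_force: 79.9
```

Force rose from -3.3 N to about 0, so the scraper has touched down. I'll settle it slightly further, then release.

Call:
carry_out --targets '[{"translation": [0,0,-0.0005],"dr": [0,0,0],"claw": 1},{"translation": [0,0,-0.0005],"dr": [0,0,0],"claw": 0.7},{"translation": [0,0,-0.0005],"dr": [0,0,0],"claw": 0.5},{"translation": [0,0,-0.0005],"dr": [0,0,0],"claw": 0.3},{"translation": [0,0,-0.0005],"dr": [0,0,0],"claw": 0},{"translation": [0,0,-0.0005],"dr": [0,0,0],"claw": 0},{"translation": [0,0,-0.0005],"dr": [0,0,0],"claw": 0},{"translation": [0,0,-0.0005],"dr": [0,0,0],"claw": 0}]'

```text
time: 16.65
ee_pos: [0.4436, -0.3814, 0.0487]
tcp_rot: [-0.0, -0.023, 1.0, -0.0]
force: [-0.2, -0.2, -0.2]
grip_width: 0.997
grip_force: 0.0
```

Call:
carry_out --targets '[{"translation": [0,0,0.03],"dr": [0,0,0],"claw": 0},{"translation": [0,0,0.08],"dr": [0,0,0],"claw": 0},{"translation": [0,0,0.16],"dr": [0,0,0],"claw": 0},{"translation": [0,0,0.25],"dr": [0,0,0],"claw": 0},{"translation": [0,0,0.35],"dr": [0,0,0],"claw": 0},{"translation": [0,0,0.42],"dr": [0,0,0],"claw": 0},{"translation": [-0.1,0.1,0.45],"dr": [0,0,0],"claw": 0},{"translation": [-0.2,0.2,0.45],"dr": [0,0,0],"claw": 0},{"translation": [-0.25,0.25,0.45],"dr": [0,0,0],"claw": 0},{"translation": [-0.25,0.25,0.45],"dr": [0,0,0],"claw": 0}]'

```text
time: 17.9
ee_pos: [0.3427, -0.2802, 0.2299]
tcp_rot: [0.0, -0.023, 1.0, -0.001]
force: [0.5, -0.4, 1.1]
grip_width: 1.0
grip_force: 0.0
```

```bash
python3 - <<'E'
import cv2,numpy as np
from station import *
a=cv2.resize(capture('side')[120:260,190:350],None,fx=2.5,fy=2.5,interpolation=2);b=cv2.resize(capture('top')[105:285,250:450],None,fx=2,fy=350/180,interpolation=2)
cv2.imwrite('pics/f.png',np.hstack([a,b])[:,:800,::-1])
E
```

```text
(no output)
```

View pics/f.png

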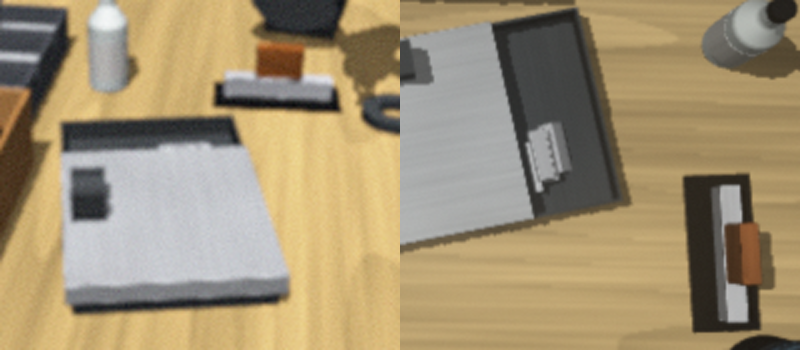

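The scraper stands upright on the pad at (735,250), the offcuts are in the trough at (548,155), and the V-block is in place.

```bash
python3 -c "from station import *;print(hand_in())"
```

```text
the job is handed in; nothing more can be done
None
```

The job is handed in: all four offcuts are in the chip trough, the V-block is still where it was, and the scraper stands upright on its pad, released, after about 18 s of robot time; no verdict was returned.

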